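# Make room in the spice rack and slot the spare jar in

### The job

The spare glass spice jar belongs in the middle of the rack, with two jars on either side, but none of the gaps is wide enough. Nudge the jars along the rack, two each way, until they come up against its ends, then lower the spare jar into the gap so that it stands upright on the rack floor in line with the others, and let go. It is glass: push gently, by feel, never hard against a jar or the rack, and leave the things lying around it alone.

Things in the scene. Friction and masses are not known exactly. Their poses are not given: they have to be found in the camera images.
- jar_a: square glass spice jar, empty, about 0.16 kg (can differ by a third), 40 x 40 mm, glass 78 mm tall, round metal screw cap on top, 95 mm tall in all. Origin: centre of the underside; z up, x and y square to its sides. Glass chips if it is pressed harder than 18 N against another jar or the rack. Outermost jar at the +y end of the row.
- jar_b: square glass spice jar, empty, about 0.16 kg (can differ by a third), 40 x 40 mm, glass 78 mm tall, round metal cap with a small knob on top, 96 mm tall in all. Origin: centre of the underside; z up, x and y square to its sides. Glass chips if it is pressed harder than 18 N against another jar or the rack. Second jar from the +y end; inner neighbour of the middle. Held 2 mm up, it slides freely.
- jar_c: square glass spice jar, empty, about 0.16 kg (can differ by a third), 40 x 40 mm, glass 78 mm tall, round domed metal cap on top, 96 mm tall in all. Origin: centre of the underside; z up, x and y square to its sides. Glass chips if it is pressed harder than 18 N against another jar or the rack. Third from the +y end; inner neighbour of the middle. Held 2 mm up, it slides freely.
- jar_d: square glass spice jar, empty, about 0.16 kg (can differ by a third), 40 x 40 mm, glass 78 mm tall, round metal screw cap on top, 95 mm tall in all. Origin: centre of the underside; z up, x and y square to its sides. Glass chips if it is pressed harder than 18 N against another jar or the rack. Outermost jar at the -y end of the row.
- spare: square glass spice jar, empty, about 0.16 kg (can differ by a third), 40 x 40 mm, glass 78 mm tall, round cork stopper on top, 95 mm tall in all. Origin: centre of the underside; z up, x and y square to its sides. Glass chips if it is pressed harder than 18 N against another jar or the rack. The fifth jar, which starts standing on the worktop in front of the rack, on either side; it belongs in the middle of the row.
- rack: narrow steel rack clamped to a low granite upstand; fixed. Origin: on the worktop under the rack's middle; y along the row, x across it towards the upstand, z up. Jars stand on its floor, 12 mm above the worktop, between two rails (tops 31 mm up, inner faces 46 mm apart). Sliding a jar along it takes 0.5 to 2 N; a steep rise above that means the row has met its end plate; 8 N is plenty.
- rack_floor (a point): middle of the rack floor. A steel strip with two upturned end plates (63 mm above the worktop), 205 mm apart inside (five jars and 5 mm), bounds the row. It is clamped fast but off-centre by up to 15 mm either way along y, which NO reading gives: find the ends by feel. At the start gaps between jars are at most 5 mm, between the outer jars and the end plates 2 to 34 mm.
- upstand (a point): middle of the top near edge of the granite upstand, 78 mm behind the row's centre line, 50 mm above the worktop. Straps over it reach 53 mm; a spring clip with a silicone ring near its +y end reaches about 70 mm.
- screw_set: open white plastic tray 70 x 90 x 25 mm with three green-handled screws, standing on the worktop in front of the rack, on the other side than the spare jar. Origin: centre of underside. Leave it alone.
- pipe_brush: steel vent pipe brush lying on the worktop to the -y side, 230 mm long, about 23 mm thick, along its own x. Origin: on its underside, about mid-length. Leave it alone.
- mug: white mug, 76 mm across, 90 mm tall, standing on the worktop to the +y side. Origin: centre of underside. Leave it alone.
Not all that is in view belongs to the job. Leave any purple look-alike of the spare alone.

How it is judged:
By the outcome, as a careful person would: the job done as asked, in the order asked, and still so for the second after the job is handed in, with the robot touching nothing.
It also fails if it takes over 72 s, if anything falls off the work surface, if the arm or the gripper's body presses on something with over 40 N, if the wrist force passes 120 N, or if a joint passes its speed limit or range.

### The arm

A 7-joint arm with a two-finger parallel gripper is mounted at the origin on the work surface. World frame = base frame: x ahead of the robot, y to its left, z up, the work surface at z = 0. Lengths are in mm, angles in rad, forces in N, time in s.
With the tool pointing down it reaches from about 400 to 875 mm from the base axis. Payload 4.4 kg.
Tool frame: the origin (TCP) lies at the very end of the fingers, on their centre line; the grasp point (between the pads) lies 19 mm behind it; z points along the fingers, y is the direction in which the jaws open and shut (so a half turn about z gives the same grasp; the last joint's range is limited). The gripper opens to 85 mm and grips with 20 to 120 N. Pads are 22 mm wide; open, the fingers measure 114 mm over their backs; the gripper's body (76 mm by 85 mm) begins 54 mm behind the grasp point. The pads swing forward as they close: fully open they stand 13 mm farther back than shut.
Start: joints at [-1.244, 0.628, 0.038, 1.517, -0.027, 0.996, -0.02], TCP at [248.782, 600.521, 205.613] pointing down, gripper open.
Joint ranges: [-3.06, 3.06], [-0.37, 2.12], [-1.25, 1.32], [0.18, 2.47], [-1.1, 4.24], [0.23, 1.98], [-2.94, 2.94]. Speed limits (rad/s): [2.57, 2.57, 3.14, 3.14, 3.14, 3.14, 3.14].

### API

Orientations are given as [roll, pitch, yaw] about the fixed x, y, z axes, in that order (R = Rz(yaw) Ry(pitch) Rx(roll)).
In Python, from cell import read_state, get_image, calibration, finish_job gives the robot as it stands. The module is installed in compiled form; this text tells all that it offers.
- The arm moves only by the tool apply_moves, never from a script. Its argument "increments" is a list of rows, each an object of numbers: "tx", "ty", "tz": the shift along the world's x, y, z in m; "rx", "ry", "rz": the turn, a rotation vector about the world's x, y, z in units of 5 degrees (1.0 is 5 degrees); "claw": the finger opening in m, from 0 to 0.0854. In form: [{"tx": .., "ty": .., "tz": .., "rx": .., "ry": .., "rz": .., "claw": ..}, ...]. A call has 1 to 12 rows; each row is the pose to reach, as a shift and turn from the pose commanded when the call began; what a row does not reach only later rows make up. A row lasts 1/10 s, in which the tool goes at most 50 mm and 8.59 degrees, less where a joint would pass 70% of its speed; a pose out of reach is approached as far as the arm can. A call with a gripper value outside its range is refused whole. The fingers move at their own pace and stop on an object; the grip force is fixed at half the most. Time passes only in rows, so rows that repeat a pose let the fingers close. It gives the time, the measured TCP pose, the force and the opening at its end, in the units of the state.
- read_state(): the state, without advancing time (a new reading comes with each control period).
- get_image(name): name is "scene" or "top" or "wrist"; returns the picture (480x640x3 uint8, red, green, blue); there is no depth.
- calibration(name): a dict with "camera_matrix" (3x3 intrinsics, pixels), "origin" and "attitude" of the camera in the world. Camera axes: x right, y up, looking along -z (the intrinsics and any distortion apply to the point x, -y, -z); pixel columns grow to the right and rows downward; lengths in mm; the calibration is good to about 2 mm. A picture is of the moment at which its call begins: read the wrist's pose just before it. calibration takes no time and is no camera call; for the wrist camera it gives the pose at the moment of the call.
- finish_job(): hands the job in, once; it reports no verdict.
The state is a dict: "clock": time; "qpos": joint angles; "qd": joint speeds; "tau": joint torques, N m; "eef_pos": TCP position; "tool_rot": TCP orientation; "force": force on the tool from outside, world axes, zero at the start; "torque": the same for the moment, N m; "width": finger opening in mm.
Only numpy, scipy, OpenCV 4.12 (cv2) and the standard library are available. Lean on these libraries where they do the work, as an engineer would, in place of code of your own. Each camera call takes 0.05 s, during which the arm holds its last target. There are 200 camera calls.

## Working session

There is one attempt and no reset: what is moved stays moved. The work goes in short steps, Python scripts to look and compute and a tool call to move; the robot and the scene stay as the last step left them, time stands still between calls to the robot, and variables do not carry over. Pictures are saved under pics/ and viewed, about 8 in all and at most 12, crops included, and the job is handed in when it is done.

Besides the shell and the picture viewer there is one more tool, called after "Request:" as name(argument=value, ...), one argument or row to a line, values as JSON. apply_moves: Moves the arm, as the interface text tells. Its arguments: {"type":"object","properties":{"increments":{"type":"array"}},"required":["increments"]}

```bash
mkdir -p pics; cat > h.py <<'E'
import numpy as np, cv2
from cell import *
def save(name,fn):
    c=calibration(name); im=get_image(name); cv2.imwrite('pics/'+fn,im[:,:,::-1]); return im,c
E
python3 - <<'E'
from h import *
s=read_state(); print({k:np.round(v,3).tolist() for k,v in s.items()})
for n in('scene','top'):
    im,c=save(n,n+'1.png'); print(n,{k:(np.round(v,4).tolist() if not isinstance(v,str) else v) for k,v in c.items()})
E
```

```text
{'clock': 0.0, 'qpos': [-1.244, 0.629, 0.038, 1.518, -0.027, 0.996, -0.02], 'qd': [-0.001, 0.001, 0.0, -0.0, 0.001, 0.0, -0.0], 'tau': [0.002, -56.341, 1.226, -19.344, 0.011, 0.011, -0.0], 'eef_pos': [248.534, 599.879, 204.693], 'tool_rot': [-3.14, 0.0, 2.749], 'force': [-0.204, 1.02, 0.339], 'torque': [0.042, -0.046, 0.042], 'width': 85.82}
scene {'camera_matrix': [[436.5579, 0.0, 317.3594], [0.0, 436.5579, 238.5059], [0.0, 0.0, 1.0]], 'origin': [1282.0895, 259.168, 776.1019], 'attitude': [0.8012, -0.0123, 1.9418]}
top {'camera_matrix': [[443.3051, 0.0, 317.0504], [0.0, 443.3051, 231.9186], [0.0, 0.0, 1.0]], 'origin': [391.9605, 7.1244, 1075.5106], 'attitude': [0.1906, 0.0041, -1.5859]}
```

View pics/top1.png

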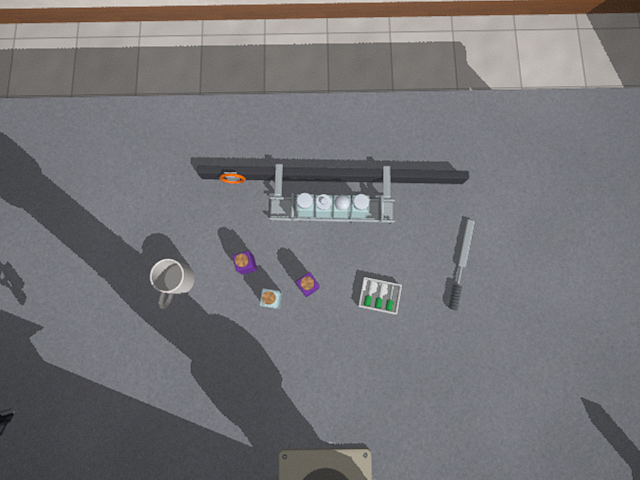

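View pics/scene1.png

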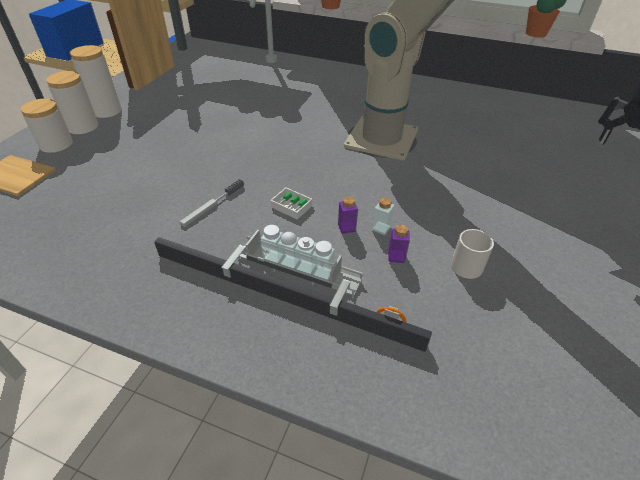

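The top view shows the jar caps at about (305,201), (324,201), (343,202) and (361,202). The spare (cork, clear glass) is at (270,298), with purple decoys at (244,262) and (308,284). Next I'll cast rays.

```bash
cat >> h.py <<'E'
from scipy.spatial.transform import Rotation as Ro
def ray(c,u,v):
    K=np.array(c['camera_matrix']); d=np.linalg.solve(K,[u,v,1.]); d=np.array([d[0],-d[1],-d[2]])
    return np.array(c['origin']),Ro.from_euler('xyz',c['attitude']).as_matrix()@d
def onz(c,u,v,z):
    o,d=ray(c,u,v); return o+d*(z-o[2])/d[2]
def proj(c,p):
    q=Ro.from_euler('xyz',c['attitude']).as_matrix().T@(np.array(p,float)-c['origin'])
    k=np.array(c['camera_matrix'])@[q[0],-q[1],-q[2]]; return k[:2]/k[2]
E
python3 - <<'E'
from h import *
t=calibration('top'); s=calibration('scene')
for n,u,v,z in [('a',305,201,107),('b',324,201,108),('c',343,202,108),('d',361,202,107),('spare',269.5,297.5,95),('p1',242,261,95),('p2',307,283,95),('clip',232,178,70)]:
    p=onz(t,u,v,z); print(n,p.round(0), proj(s,p).round(0))
for n,u,v,z in [('a',323.5,247,107),('b',306,243,108),('c',289,238,108),('d',272,231,107),('spare',385.5,202,95)]:
    print(n,onz(s,u,v,z).round(0))
im=cv2.imread('pics/top1.png'); a=cv2.resize(im[165:315,225:425],None,fx=4,fy=4,interpolation=cv2.INTER_CUBIC); cv2.imwrite('pics/topc.png',a)
E
```

```text
a [650.  34. 107.] [323. 245.]
b [649.  -8. 108.] [304. 239.]
c [646. -51. 108.] [287. 233.]
d [646. -92. 107.] [271. 229.]
spare [436. 115.  95.] [383. 200.]
p1 [518. 176.  95.] [400. 227.]
p2 [467.  32.  95.] [348. 200.]
clip [719. 208.  70.] [390. 303.]
a [655.  38. 107.]
b [659.  -1. 108.]
c [658. -42. 108.]
d [651. -86. 107.]
spare [441. 121.  95.]
```

View pics/topc.png

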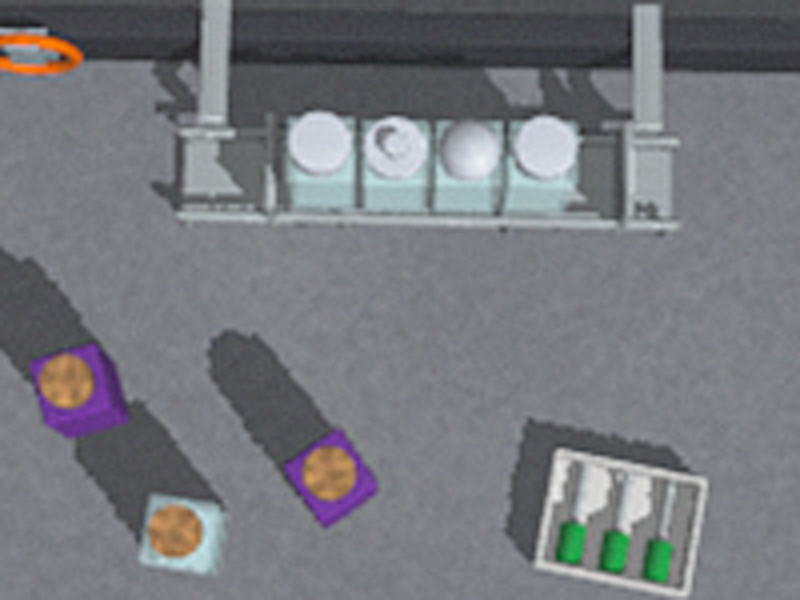

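Top crop: the rack yaw is within a degree or two of square, and the spare stands clear at crop (175,530), rotated by about 5–10°. Moving above the row now.

Request:
apply_moves(
  increments=[
    {"tx": 0.401,"ty": -0.627,"tz": 0.08,"rz": -13.5},
    {"tx": 0.401,"ty": -0.627,"tz": 0.08,"rz": -13.5},
    {"tx": 0.401,"ty": -0.627,"tz": 0.08,"rz": -13.5},
    {"tx": 0.401,"ty": -0.627,"tz": 0.08,"rz": -13.5},
    {"tx": 0.401,"ty": -0.627,"tz": 0.08,"rz": -13.5},
    {"tx": 0.401,"ty": -0.627,"tz": 0.08,"rz": -13.5},
    {"tx": 0.401,"ty": -0.627,"tz": 0.08,"rz": -13.5},
    {"tx": 0.401,"ty": -0.627,"tz": 0.08,"rz": -13.5},
    {"tx": 0.401,"ty": -0.627,"tz": 0.08,"rz": -13.5},
    {"tx": 0.401,"ty": -0.627,"tz": 0.08,"rz": -13.5},
    {"tx": 0.401,"ty": -0.627,"tz": 0.08,"rz": -13.5},
    {"tx": 0.401,"ty": -0.627,"tz": 0.08,"rz": -13.5},
  ],
)

```text
$.increments[0]: bad value
```

Request:
apply_moves(
  increments=[
    {"tx": 0.05,"ty": -0.05,"tz": 0.05,"rx": 0,"ry": 0,"rz": -1.5,"claw": 0.085},
    {"tx": 0.1,"ty": -0.1,"tz": 0.08,"rx": 0,"ry": 0,"rz": -3,"claw": 0.085},
    {"tx": 0.401,"ty": -0.627,"tz": 0.08,"rx": 0,"ry": 0,"rz": -13.5,"claw": 0.085},
  ],
)

```text
clock: 0.4
eef_pos: [337.2, 498.7, 261.8]
tool_rot: [3.135, -0.001, 2.332]
force: [0.6, -0.2, 0.2]
width: 85.1
```

Request:
apply_moves(
  increments=[
    {"tx": 0.31,"ty": -0.52,"tz": 0.02,"rx": 0,"ry": 0,"rz": -8.7,"claw": 0.085},
    {"tx": 0.31,"ty": -0.52,"tz": 0.02,"rx": 0,"ry": 0,"rz": -8.7,"claw": 0.085},
    {"tx": 0.31,"ty": -0.52,"tz": 0.02,"rx": 0,"ry": 0,"rz": -8.7,"claw": 0.085},
    {"tx": 0.31,"ty": -0.52,"tz": 0.02,"rx": 0,"ry": 0,"rz": -8.7,"claw": 0.085},
    {"tx": 0.31,"ty": -0.52,"tz": 0.02,"rx": 0,"ry": 0,"rz": -8.7,"claw": 0.085},
    {"tx": 0.31,"ty": -0.52,"tz": 0.02,"rx": 0,"ry": 0,"rz": -8.7,"claw": 0.085},
    {"tx": 0.31,"ty": -0.52,"tz": 0.02,"rx": 0,"ry": 0,"rz": -8.7,"claw": 0.085},
    {"tx": 0.31,"ty": -0.52,"tz": 0.02,"rx": 0,"ry": 0,"rz": -8.7,"claw": 0.085},
    {"tx": 0.31,"ty": -0.52,"tz": 0.02,"rx": 0,"ry": 0,"rz": -8.7,"claw": 0.085},
    {"tx": 0.31,"ty": -0.52,"tz": 0.02,"rx": 0,"ry": 0,"rz": -8.7,"claw": 0.085},
    {"tx": 0.31,"ty": -0.52,"tz": 0.02,"rx": 0,"ry": 0,"rz": -8.7,"claw": 0.085},
    {"tx": 0.31,"ty": -0.52,"tz": 0.02,"rx": 0,"ry": 0,"rz": -8.7,"claw": 0.085},
  ],
)

```text
clock: 1.6
eef_pos: [642.5, -19.4, 278.8]
tool_rot: [-3.141, -0.0, 1.578]
force: [1.3, -0.1, 0.5]
width: 85.1
```

Request:
apply_moves(
  increments=[
    {"tx": 0,"ty": 0,"tz": 0,"rx": 0,"ry": 0,"rz": 0,"claw": 0.085},
    {"tx": 0,"ty": 0,"tz": 0,"rx": 0,"ry": 0,"rz": 0,"claw": 0.085},
  ],
)

```text
clock: 1.8
eef_pos: [641.8, -19.5, 278.2]
tool_rot: [-3.14, 0.0, 1.574]
force: [0.8, 0.2, 0.1]
width: 85.1
```

```bash
python3 - <<'E'
from h import *
s=read_state(); print({k:np.round(v,3).tolist() for k,v in s.items()})
im,c=save('wrist','w1.png'); print(c)
for y in(34,-8,-51,-92): print(proj(c,[650,y,107]))
E
```

```text
{'clock': 1.8, 'qpos': [-0.252, 0.582, 0.413, 1.451, -0.243, 1.16, 0.201], 'qd': [-0.052, -0.017, -0.04, 0.02, -0.01, 0.003, -0.002], 'tau': [2.535, -53.335, 7.046, -20.906, 0.288, -0.103, 0.03], 'eef_pos': [641.756, -19.545, 278.247], 'tool_rot': [-3.14, 0.0, 1.574], 'force': [0.756, 0.217, 0.124], 'torque': [0.038, 0.031, -0.036], 'width': 85.101}
{'camera_matrix': array([[335.45669633,   0.        , 325.8686568 ],
       [  0.        , 335.45669633, 239.11736032],
       [  0.        ,   0.        ,   1.        ]]), 'origin': array([640.54841147,  51.22209563, 447.40340302]), 'attitude': array([-0.28142459,  0.00243489,  0.00337954])}
[336.20404911 160.29718494]
[335.71438279 202.38309158]
[335.24635891 242.60887116]
[334.82848845 278.5240582 ]
```

View pics/w1.png

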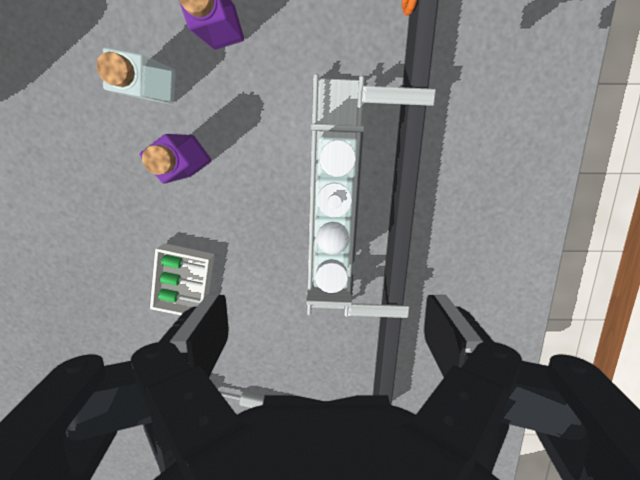

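The wrist view shows the caps at a(338,158), b(335,199), c(332,238) and d(331,277). The front rail runs from (317,80) to (309,300), and jar d is already near the -y plate.

```bash
python3 - <<'E'
from h import *
c=calibration('wrist'); im=cv2.imread('pics/w1.png')
cc={}
for n,u,v,z in [('a',338,158,107),('b',335,199,107),('c',332,238,105),('d',331,277,107),('spare',115,69,95),('rail+',317,80,31),('rail-',309.5,300,31),('rr+',362,80,31),('rr-',349,300,31),('plate+',337,127,63),('plate-',330,291,63),('ups+',408,150,50),('ups-',380,390,50)]:
    print(n,onz(c,u,v,z).round(1))
# spare underside edges & cap: zoom spare and row
a=np.hstack([cv2.resize(im[30:120,80:190],(440,360),interpolation=cv2.INTER_CUBIC),cv2.resize(im[70:320,295:375],(192,600),interpolation=cv2.INTER_CUBIC)[:360]])
b=cv2.resize(im[65:315,270:400],None,fx=2.4,fy=2.4,interpolation=cv2.INTER_CUBIC)
o=np.zeros((600,440+b.shape[1],3),np.uint8); o[:360,:440]=a[:,:440]; o[:,440:]=b; cv2.imwrite('pics/w1c.png',o)
E
```

```text
a [651.2  38.7 107. ]
b [648.8  -2.1 107. ]
c [646.3 -44.1 105. ]
d [645.7 -87.8 107. ]
spare [437.2 119.5  95. ]
rail+ [628.5 121.5  31. ]
rail- [ 618.  -153.2   31. ]
rr+ [679.6 121.8  31. ]
rr- [ 671.8 -152.8   31. ]
plate+ [651.1  69.6  63. ]
plate- [ 645.3 -124.8   63. ]
ups+ [733.1  45.7  50. ]
ups- [ 717.8 -282.9   50. ]
```

View pics/w1c.png

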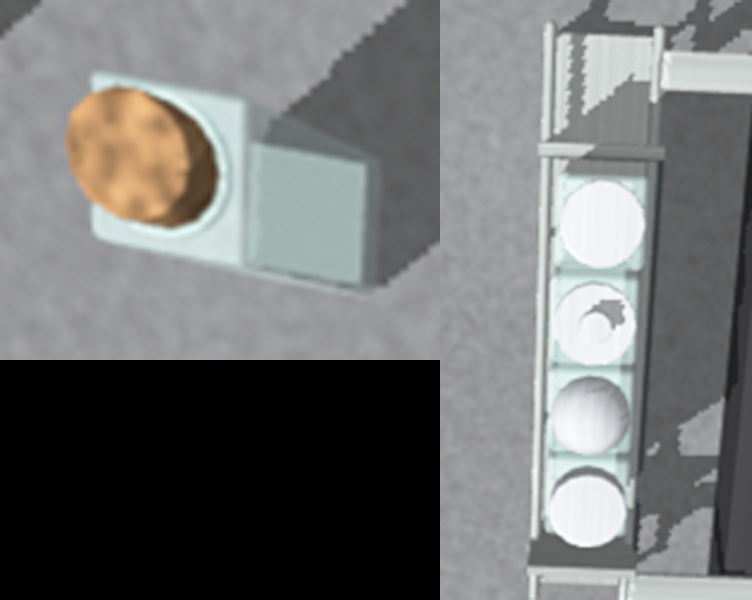

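Request:
apply_moves(
  increments=[
    {"tx": 0.007,"ty": 0.018,"tz": -0.05,"rx": 0,"ry": 0,"rz": -0.47,"claw": 0.085},
    {"tx": 0.007,"ty": 0.018,"tz": -0.1,"rx": 0,"ry": 0,"rz": -0.47,"claw": 0.085},
    {"tx": 0.007,"ty": 0.018,"tz": -0.138,"rx": 0,"ry": 0,"rz": -0.47,"claw": 0.085},
    {"tx": 0.007,"ty": 0.018,"tz": -0.138,"rx": 0,"ry": 0,"rz": -0.47,"claw": 0.085},
    {"tx": 0.007,"ty": 0.018,"tz": -0.138,"rx": 0,"ry": 0,"rz": -0.47,"claw": 0.085},
    {"tx": 0.007,"ty": 0.018,"tz": -0.138,"rx": 0,"ry": 0,"rz": -0.47,"claw": 0.085},
  ],
)

```text
clock: 2.45
eef_pos: [650.9, 0.6, 144.0]
tool_rot: [3.137, -0.0, 1.538]
force: [-0.2, -1.1, 0.5]
width: 85.0
```

```bash
python3 - <<'E'
from h import *
# spare corners from w1
c1={'camera_matrix':calibration('wrist')['camera_matrix'],'origin':[640.548,51.222,447.403],'attitude':[-0.28142459,0.00243489,0.00337954]}
P=np.array([onz(c1,80+u/4,30+v/4,78)[:2] for u,v in [(93,72),(247,99),(245,265),(93,235)]]); print('spare',P.round(1).tolist(),P.mean(0))
e=[P[1]-P[0],P[2]-P[3],P[3]-P[0],P[2]-P[1]]; print([(np.linalg.norm(x).round(1),np.degrees(np.arctan2(x[1],x[0])).round(1)) for x in e])
s=read_state(); print(s['eef_pos'],s['tool_rot'],s['force'],s['clock'])
im,c=save('wrist','w2.png'); print(proj(c,[650,-2,107]),proj(c,[651,38,107]), c['origin'],c['attitude'])
E
```

```text
spare [[419.9, 139.6], [457.0, 133.7], [450.8, 95.6], [413.2, 102.6]] [435.25610733 117.88910933]
[(np.float64(37.6), np.float64(-9.0)), (np.float64(38.2), np.float64(-10.5)), (np.float64(37.6), np.float64(-100.3)), (np.float64(38.6), np.float64(-99.2))]
[6.50893882e+02 6.02889954e-01 1.43979491e+02] [ 3.13686429e+00 -2.27676432e-04  1.53759022e+00] [-0.24457341 -1.0986923   0.48642782] 2.45
[326.57186701 259.55320161] [326.06655423 198.44213825] [651.25306405  71.33325566 313.15246663] [-0.28091986 -0.00357627 -0.03338078]
```

View pics/w2.png

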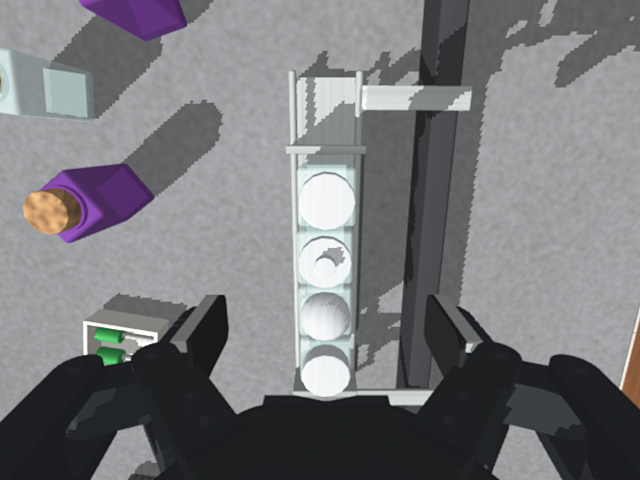

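The close view shows the row on the finger centre line: caps at about x=325 px, finger midpoint 326.5, b at (325,261). Descending on jar b, then closing in stages while watching Fx.

Request:
apply_moves(
  increments=[
    {"tx": -0.0005,"ty": -0.0035,"tz": -0.04,"rx": 0,"ry": 0,"rz": 0,"claw": 0.085},
    {"tx": -0.0005,"ty": -0.0035,"tz": -0.075,"rx": 0,"ry": 0,"rz": 0,"claw": 0.07},
    {"tx": -0.0005,"ty": -0.0035,"tz": -0.088,"rx": 0,"ry": 0,"rz": 0,"claw": 0.055},
    {"tx": -0.0005,"ty": -0.0035,"tz": -0.088,"rx": 0,"ry": 0,"rz": 0,"claw": 0.046},
    {"tx": -0.0005,"ty": -0.0035,"tz": -0.088,"rx": 0,"ry": 0,"rz": 0,"claw": 0.046},
    {"tx": -0.0005,"ty": -0.0035,"tz": -0.088,"rx": 0,"ry": 0,"rz": 0,"claw": 0.046},
    {"tx": -0.0005,"ty": -0.0035,"tz": -0.088,"rx": 0,"ry": 0,"rz": 0,"claw": 0.046},
  ],
)

```text
clock: 3.2
eef_pos: [649.8, -3.3, 54.9]
tool_rot: [3.139, -0.0, 1.537]
force: [-0.4, -0.1, -0.5]
width: 46.0
```

Request:
apply_moves(
  increments=[
    {"tx": 0,"ty": 0,"tz": 0,"rx": 0,"ry": 0,"rz": 0,"claw": 0.042},
    {"tx": 0,"ty": 0,"tz": 0,"rx": 0,"ry": 0,"rz": 0,"claw": 0.042},
    {"tx": 0,"ty": 0,"tz": 0,"rx": 0,"ry": 0,"rz": 0,"claw": 0.042},
  ],
)

```text
clock: 3.5
eef_pos: [648.9, -3.3, 53.5]
tool_rot: [3.141, -0.0, 1.537]
force: [0.4, -0.7, -0.4]
width: 42.1
```

Request:
apply_moves(
  increments=[
    {"tx": 0,"ty": 0,"tz": 0,"rx": 0,"ry": 0,"rz": 0,"claw": 0.038},
    {"tx": 0,"ty": 0,"tz": 0,"rx": 0,"ry": 0,"rz": 0,"claw": 0.038},
    {"tx": 0,"ty": 0,"tz": 0,"rx": 0,"ry": 0,"rz": 0,"claw": 0.038},
  ],
)

```text
clock: 3.8
eef_pos: [649.0, -3.3, 53.7]
tool_rot: [3.141, -0.0, 1.537]
force: [-0.7, 0.4, 5.8]
width: 39.0
```

Request:
apply_moves(
  increments=[
    {"tx": 0,"ty": 0,"tz": 0.001,"rx": 0,"ry": 0,"rz": 0,"claw": 0.03},
    {"tx": 0,"ty": 0,"tz": 0.002,"rx": 0,"ry": 0,"rz": 0,"claw": 0.03},
    {"tx": 0,"ty": 0,"tz": 0.003,"rx": 0,"ry": 0,"rz": 0,"claw": 0.03},
    {"tx": 0,"ty": 0,"tz": 0.003,"rx": 0,"ry": 0,"rz": 0,"claw": 0.03},
  ],
)

```text
clock: 4.2
eef_pos: [648.1, -3.2, 55.7]
tool_rot: [-3.141, 0.0, 1.537]
force: [0.3, -0.9, -0.9]
width: 38.2
```

Request:
apply_moves(
  increments=[
    {"tx": 0,"ty": 0.001,"tz": 0,"rx": 0,"ry": 0,"rz": 0,"claw": 0.03},
    {"tx": 0,"ty": 0.002,"tz": 0,"rx": 0,"ry": 0,"rz": 0,"claw": 0.03},
    {"tx": 0,"ty": 0.003,"tz": 0,"rx": 0,"ry": 0,"rz": 0,"claw": 0.03},
    {"tx": 0,"ty": 0.003,"tz": 0,"rx": 0,"ry": 0,"rz": 0,"claw": 0.03},
  ],
)

```text
clock: 4.6
eef_pos: [648.5, -0.3, 56.1]
tool_rot: [3.142, 0.0, 1.537]
force: [1.0, -0.2, -1.3]
width: 38.6
```

Request:
apply_moves(
  increments=[
    {"tx": 0,"ty": 0.001,"tz": 0,"rx": 0,"ry": 0,"rz": 0,"claw": 0.03},
    {"tx": 0,"ty": 0.002,"tz": 0,"rx": 0,"ry": 0,"rz": 0,"claw": 0.03},
    {"tx": 0,"ty": 0.003,"tz": 0,"rx": 0,"ry": 0,"rz": 0,"claw": 0.03},
    {"tx": 0,"ty": 0.003,"tz": 0,"rx": 0,"ry": 0,"rz": 0,"claw": 0.03},
  ],
)

```text
clock: 5.0
eef_pos: [648.5, 2.8, 56.2]
tool_rot: [3.141, -0.0, 1.537]
force: [-0.3, -0.9, -1.4]
width: 38.2
```

Request:
apply_moves(
  increments=[
    {"tx": 0,"ty": 0.001,"tz": 0,"rx": 0,"ry": 0,"rz": 0,"claw": 0.03},
    {"tx": 0,"ty": 0.002,"tz": 0,"rx": 0,"ry": 0,"rz": 0,"claw": 0.03},
    {"tx": 0,"ty": 0.002,"tz": 0,"rx": 0,"ry": 0,"rz": 0,"claw": 0.03},
  ],
)

```text
clock: 5.3
eef_pos: [648.5, 5.0, 56.1]
tool_rot: [3.142, -0.0, 1.537]
force: [-0.2, -1.1, -2.3]
width: 38.3
```

Request:
apply_moves(
  increments=[
    {"tx": 0.0003,"ty": 0.001,"tz": 0,"rx": 0,"ry": 0,"rz": 0,"claw": 0.03},
    {"tx": 0.0003,"ty": 0.0015,"tz": 0,"rx": 0,"ry": 0,"rz": 0,"claw": 0.03},
    {"tx": 0.0003,"ty": 0.0015,"tz": 0,"rx": 0,"ry": 0,"rz": 0,"claw": 0.03},
  ],
)

```text
clock: 5.6
eef_pos: [648.7, 6.4, 56.1]
tool_rot: [-3.142, -0.0, 1.537]
force: [0.2, -1.0, -1.8]
width: 38.5
```

Request:
apply_moves(
  increments=[
    {"tx": 0,"ty": 0.001,"tz": 0,"rx": 0,"ry": 0,"rz": 0,"claw": 0.03},
    {"tx": 0,"ty": 0.001,"tz": 0,"rx": 0,"ry": 0,"rz": 0,"claw": 0.03},
    {"tx": 0,"ty": 0.001,"tz": 0,"rx": 0,"ry": 0,"rz": 0,"claw": 0.03},
  ],
)

```text
clock: 5.9
eef_pos: [648.8, 7.1, 56.1]
tool_rot: [3.142, 0.0, 1.537]
force: [-0.0, -1.9, -1.2]
width: 38.0
```

Request:
apply_moves(
  increments=[
    {"tx": 0,"ty": 0.0005,"tz": 0,"rx": 0,"ry": 0,"rz": 0,"claw": 0.03},
    {"tx": 0,"ty": 0.001,"tz": 0,"rx": 0,"ry": 0,"rz": 0,"claw": 0.03},
    {"tx": 0,"ty": 0.001,"tz": 0,"rx": 0,"ry": 0,"rz": 0,"claw": 0.03},
  ],
)

```text
clock: 6.2
eef_pos: [648.7, 7.1, 56.1]
tool_rot: [3.142, 0.001, 1.536]
force: [-1.2, -5.1, -1.0]
width: 38.4
```

Request:
apply_moves(
  increments=[
    {"tx": 0,"ty": 0.0005,"tz": 0,"rx": 0,"ry": 0,"rz": 0,"claw": 0.03},
    {"tx": 0,"ty": 0.001,"tz": 0,"rx": 0,"ry": 0,"rz": 0,"claw": 0.03},
    {"tx": 0,"ty": 0.001,"tz": 0,"rx": 0,"ry": 0,"rz": 0,"claw": 0.03},
  ],
)

```text
clock: 6.5
eef_pos: [648.6, 7.2, 56.2]
tool_rot: [3.142, 0.002, 1.535]
force: [-1.4, -5.9, 0.3]
width: 38.3
```

Request:
apply_moves(
  increments=[
    {"tx": 0,"ty": -0.001,"tz": 0,"rx": 0,"ry": 0,"rz": 0,"claw": 0.03},
    {"tx": 0,"ty": -0.0017,"tz": -0.001,"rx": 0,"ry": 0,"rz": 0,"claw": 0.03},
    {"tx": 0,"ty": -0.0017,"tz": -0.0015,"rx": 0,"ry": 0,"rz": 0,"claw": 0.03},
    {"tx": 0,"ty": -0.0017,"tz": -0.002,"rx": 0,"ry": 0,"rz": 0,"claw": 0.03},
    {"tx": 0,"ty": -0.0017,"tz": -0.002,"rx": 0,"ry": 0,"rz": 0,"claw": 0.03},
  ],
)

```text
clock: 7.0
eef_pos: [649.1, 7.1, 54.3]
tool_rot: [3.141, 0.0, 1.536]
force: [0.7, -5.4, 1.7]
width: 38.1
```

Request:
apply_moves(
  increments=[
    {"tx": 0,"ty": 0,"tz": -0.0007,"rx": 0,"ry": 0,"rz": 0,"claw": 0.03},
    {"tx": 0,"ty": 0,"tz": -0.0007,"rx": 0,"ry": 0,"rz": 0,"claw": 0.03},
  ],
)

```text
clock: 7.2
eef_pos: [649.2, 7.1, 53.8]
tool_rot: [3.141, 0.0, 1.537]
force: [-0.9, -5.1, 2.1]
width: 38.0
```

Request:
apply_moves(
  increments=[
    {"tx": 0,"ty": -0.0004,"tz": -0.0003,"rx": 0,"ry": 0,"rz": 0,"claw": 0.03},
    {"tx": 0,"ty": -0.0004,"tz": -0.0003,"rx": 0,"ry": 0,"rz": 0,"claw": 0.03},
    {"tx": 0,"ty": -0.0004,"tz": -0.0003,"rx": 0,"ry": 0,"rz": 0,"claw": 0.03},
  ],
)

```text
clock: 7.5
eef_pos: [649.2, 7.1, 53.8]
tool_rot: [3.141, -0.0, 1.537]
force: [-0.6, -4.7, 5.0]
width: 38.2
```

Request:
apply_moves(
  increments=[
    {"tx": 0,"ty": 0,"tz": 0,"rx": 0,"ry": 0,"rz": 0,"claw": 0.042},
    {"tx": 0,"ty": 0,"tz": 0,"rx": 0,"ry": 0,"rz": 0,"claw": 0.05},
    {"tx": 0,"ty": 0,"tz": 0,"rx": 0,"ry": 0,"rz": 0,"claw": 0.06},
    {"tx": 0,"ty": 0,"tz": 0,"rx": 0,"ry": 0,"rz": 0,"claw": 0.06},
  ],
)

```text
clock: 7.9
eef_pos: [648.6, 8.3, 52.8]
tool_rot: [-3.141, -0.001, 1.538]
force: [0.5, -0.6, -0.5]
width: 60.0
```

Request:
apply_moves(
  increments=[
    {"tx": -0.001,"ty": -0.025,"tz": 0.001,"rx": 0,"ry": 0,"rz": 0,"claw": 0.06},
    {"tx": -0.002,"ty": -0.0533,"tz": 0.001,"rx": 0,"ry": 0,"rz": 0,"claw": 0.06},
    {"tx": -0.002,"ty": -0.0533,"tz": 0.001,"rx": 0,"ry": 0,"rz": 0,"claw": 0.06},
    {"tx": -0.002,"ty": -0.0533,"tz": 0.001,"rx": 0,"ry": 0,"rz": 0,"claw": 0.06},
    {"tx": -0.002,"ty": -0.0533,"tz": 0.001,"rx": 0,"ry": 0,"rz": 0,"claw": 0.06},
  ],
)

```text
clock: 8.4
eef_pos: [646.8, -44.4, 53.9]
tool_rot: [-3.141, -0.002, 1.538]
force: [0.1, 0.4, 0.1]
width: 59.7
```

```bash
python3 - <<'E'
from h import *
s=read_state(); print(s['eef_pos'],s['tool_rot'],s['force'],s['clock'])
im,c=save('wrist','w3.png')
for p in([648,7,107],[646.5,-45,107],[645,-88,107]): print(proj(c,p).round(0))
E
```

```text
[646.80999521 -44.43641805  53.89947468] [-3.14130219e+00 -1.52815441e-03  1.53795030e+00] [0.09594231 0.37291767 0.06500888] 8.4
[328. 199.]
[329. 332.]
[328. 421.]
```

View pics/w3.png

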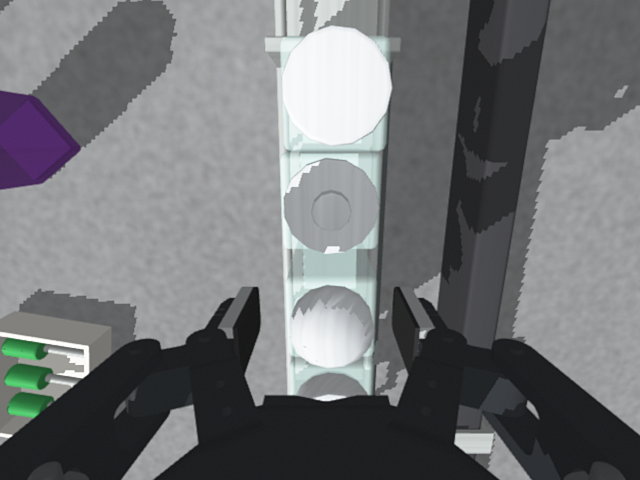

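The view shows a and b together at the +y plate (plate at row 45). c's cap is at (332,328) between the fingers (mid 328), so I can grip c.

Request:
apply_moves(
  increments=[
    {"tx": 0.0005,"ty": 0,"tz": 0,"rx": 0,"ry": 0,"rz": 0,"claw": 0.046},
    {"tx": 0.0005,"ty": 0,"tz": 0,"rx": 0,"ry": 0,"rz": 0,"claw": 0.042},
    {"tx": 0.0005,"ty": 0,"tz": 0,"rx": 0,"ry": 0,"rz": 0,"claw": 0.042},
    {"tx": 0.0005,"ty": 0,"tz": 0,"rx": 0,"ry": 0,"rz": 0,"claw": 0.038},
    {"tx": 0.0005,"ty": 0,"tz": 0,"rx": 0,"ry": 0,"rz": 0,"claw": 0.03},
    {"tx": 0.0005,"ty": 0,"tz": 0,"rx": 0,"ry": 0,"rz": 0,"claw": 0.03},
  ],
)

```text
clock: 9.05
eef_pos: [647.7, -45.8, 54.6]
tool_rot: [3.141, -0.001, 1.537]
force: [0.8, 0.9, 4.7]
width: 38.3
```

Request:
apply_moves(
  increments=[
    {"tx": 0,"ty": 0,"tz": 0.001,"rx": 0,"ry": 0,"rz": 0,"claw": 0.03},
    {"tx": 0,"ty": 0,"tz": 0.002,"rx": 0,"ry": 0,"rz": 0,"claw": 0.03},
    {"tx": 0,"ty": 0,"tz": 0.0025,"rx": 0,"ry": 0,"rz": 0,"claw": 0.03},
    {"tx": 0,"ty": 0,"tz": 0.0025,"rx": 0,"ry": 0,"rz": 0,"claw": 0.03},
  ],
)

```text
clock: 9.45
eef_pos: [646.9, -46.4, 56.2]
tool_rot: [-3.141, 0.0, 1.537]
force: [-0.5, -0.2, -1.7]
width: 38.3
```

Request:
apply_moves(
  increments=[
    {"tx": 0,"ty": -0.001,"tz": 0,"rx": 0,"ry": 0,"rz": 0,"claw": 0.03},
    {"tx": 0,"ty": -0.002,"tz": 0,"rx": 0,"ry": 0,"rz": 0,"claw": 0.03},
    {"tx": 0,"ty": -0.003,"tz": 0,"rx": 0,"ry": 0,"rz": 0,"claw": 0.03},
    {"tx": 0,"ty": -0.003,"tz": 0,"rx": 0,"ry": 0,"rz": 0,"claw": 0.03},
  ],
)

```text
clock: 9.85
eef_pos: [647.1, -49.1, 56.5]
tool_rot: [-3.141, -0.0, 1.537]
force: [-0.9, 1.3, -1.4]
width: 38.2
```

Request:
apply_moves(
  increments=[
    {"tx": 0,"ty": -0.0015,"tz": 0,"rx": 0,"ry": 0,"rz": 0,"claw": 0.03},
    {"tx": -0.0001,"ty": -0.003,"tz": 0,"rx": 0,"ry": 0,"rz": 0,"claw": 0.03},
    {"tx": -0.0002,"ty": -0.0045,"tz": 0,"rx": 0,"ry": 0,"rz": 0,"claw": 0.03},
    {"tx": -0.0002,"ty": -0.006,"tz": 0,"rx": 0,"ry": 0,"rz": 0,"claw": 0.03},
    {"tx": -0.0003,"ty": -0.0075,"tz": 0,"rx": 0,"ry": 0,"rz": 0,"claw": 0.03},
  ],
)

```text
clock: 10.35
eef_pos: [647.0, -56.9, 56.6]
tool_rot: [3.142, 0.0, 1.537]
force: [-0.1, -0.1, -2.7]
width: 38.2
```

Request:
apply_moves(
  increments=[
    {"tx": 0,"ty": -0.0015,"tz": 0,"rx": 0,"ry": 0,"rz": 0,"claw": 0.03},
    {"tx": -0.0001,"ty": -0.003,"tz": 0,"rx": 0,"ry": 0,"rz": 0,"claw": 0.03},
    {"tx": -0.0002,"ty": -0.0045,"tz": 0,"rx": 0,"ry": 0,"rz": 0,"claw": 0.03},
    {"tx": -0.0002,"ty": -0.006,"tz": 0,"rx": 0,"ry": 0,"rz": 0,"claw": 0.03},
  ],
)

```text
clock: 10.75
eef_pos: [646.8, -62.8, 56.6]
tool_rot: [3.142, -0.0, 1.537]
force: [-0.1, 0.6, -2.7]
width: 38.1
```

Request:
apply_moves(
  increments=[
    {"tx": 0,"ty": -0.001,"tz": 0,"rx": 0,"ry": 0,"rz": 0,"claw": 0.03},
    {"tx": -0.0001,"ty": -0.002,"tz": 0,"rx": 0,"ry": 0,"rz": 0,"claw": 0.03},
    {"tx": -0.0001,"ty": -0.003,"tz": 0,"rx": 0,"ry": 0,"rz": 0,"claw": 0.03},
    {"tx": -0.0002,"ty": -0.004,"tz": 0,"rx": 0,"ry": 0,"rz": 0,"claw": 0.03},
  ],
)

```text
clock: 11.15
eef_pos: [646.6, -66.7, 56.6]
tool_rot: [3.142, -0.0, 1.537]
force: [0.5, 0.5, -2.3]
width: 38.1
```

Request:
apply_moves(
  increments=[
    {"tx": 0,"ty": -0.001,"tz": 0,"rx": 0,"ry": 0,"rz": 0,"claw": 0.03},
    {"tx": -0.0001,"ty": -0.002,"tz": 0,"rx": 0,"ry": 0,"rz": 0,"claw": 0.03},
    {"tx": -0.0001,"ty": -0.003,"tz": 0,"rx": 0,"ry": 0,"rz": 0,"claw": 0.03},
  ],
)

```text
clock: 11.45
eef_pos: [646.5, -69.7, 56.6]
tool_rot: [-3.142, -0.0, 1.537]
force: [0.6, 0.3, -1.9]
width: 38.2
```

Request:
apply_moves(
  increments=[
    {"tx": 0,"ty": -0.001,"tz": 0,"rx": 0,"ry": 0,"rz": 0,"claw": 0.03},
    {"tx": -0.0001,"ty": -0.002,"tz": 0,"rx": 0,"ry": 0,"rz": 0,"claw": 0.03},
  ],
)

```text
clock: 11.65
eef_pos: [646.4, -71.7, 56.6]
tool_rot: [3.142, -0.0, 1.537]
force: [-0.2, 0.2, -2.2]
width: 38.1
```

Request:
apply_moves(
  increments=[
    {"tx": 0,"ty": -0.001,"tz": 0,"rx": 0,"ry": 0,"rz": 0,"claw": 0.03},
    {"tx": -0.0001,"ty": -0.002,"tz": 0,"rx": 0,"ry": 0,"rz": 0,"claw": 0.03},
  ],
)

```text
clock: 11.85
eef_pos: [646.3, -73.8, 56.6]
tool_rot: [3.142, 0.0, 1.537]
force: [0.0, 1.0, -2.3]
width: 38.3
```

Request:
apply_moves(
  increments=[
    {"tx": 0,"ty": -0.0007,"tz": 0,"rx": 0,"ry": 0,"rz": 0,"claw": 0.03},
    {"tx": -0.0001,"ty": -0.0015,"tz": 0,"rx": 0,"ry": 0,"rz": 0,"claw": 0.03},
  ],
)

```text
clock: 12.05
eef_pos: [646.2, -75.2, 56.6]
tool_rot: [3.142, -0.0, 1.537]
force: [-0.0, 0.5, -1.9]
width: 38.2
```

Request:
apply_moves(
  increments=[
    {"tx": 0,"ty": -0.0005,"tz": 0,"rx": 0,"ry": 0,"rz": 0,"claw": 0.03},
    {"tx": 0,"ty": -0.001,"tz": 0,"rx": 0,"ry": 0,"rz": 0,"claw": 0.03},
  ],
)

```text
clock: 12.25
eef_pos: [646.2, -76.2, 56.6]
tool_rot: [-3.142, -0.0, 1.537]
force: [0.0, 0.9, -3.2]
width: 38.0
```

Request:
apply_moves(
  increments=[
    {"tx": 0,"ty": -0.0005,"tz": 0,"rx": 0,"ry": 0,"rz": 0,"claw": 0.03},
    {"tx": 0,"ty": -0.001,"tz": 0,"rx": 0,"ry": 0,"rz": 0,"claw": 0.03},
  ],
)

```text
clock: 12.45
eef_pos: [646.2, -77.2, 56.6]
tool_rot: [3.142, -0.0, 1.537]
force: [0.0, 1.2, -1.7]
width: 38.3
```

Request:
apply_moves(
  increments=[
    {"tx": 0,"ty": -0.0005,"tz": 0,"rx": 0,"ry": 0,"rz": 0,"claw": 0.03},
    {"tx": 0,"ty": -0.001,"tz": 0,"rx": 0,"ry": 0,"rz": 0,"claw": 0.03},
  ],
)

```text
clock: 12.65
eef_pos: [646.2, -78.1, 56.6]
tool_rot: [3.142, -0.0, 1.537]
force: [-0.6, 1.2, -1.1]
width: 38.1
```

Request:
apply_moves(
  increments=[
    {"tx": 0,"ty": -0.0005,"tz": 0,"rx": 0,"ry": 0,"rz": 0,"claw": 0.03},
    {"tx": 0,"ty": -0.001,"tz": 0,"rx": 0,"ry": 0,"rz": 0,"claw": 0.03},
  ],
)

```text
clock: 12.85
eef_pos: [646.2, -78.1, 56.6]
tool_rot: [-3.141, -0.001, 1.537]
force: [-0.1, 2.8, -1.1]
width: 37.7
```

Request:
apply_moves(
  increments=[
    {"tx": 0,"ty": -0.0005,"tz": 0,"rx": 0,"ry": 0,"rz": 0,"claw": 0.03},
    {"tx": 0,"ty": -0.0005,"tz": 0,"rx": 0,"ry": 0,"rz": 0,"claw": 0.03},
  ],
)

```text
clock: 13.05
eef_pos: [646.2, -78.1, 56.6]
tool_rot: [-3.141, -0.002, 1.537]
force: [0.2, 4.9, -0.7]
width: 37.9
```

Request:
apply_moves(
  increments=[
    {"tx": 0,"ty": 0.0007,"tz": -0.001,"rx": 0,"ry": 0,"rz": 0,"claw": 0.03},
    {"tx": 0,"ty": 0.001,"tz": -0.0015,"rx": 0,"ry": 0,"rz": 0,"claw": 0.03},
    {"tx": 0,"ty": 0.001,"tz": -0.0022,"rx": 0,"ry": 0,"rz": 0,"claw": 0.03},
    {"tx": 0,"ty": 0.001,"tz": -0.0025,"rx": 0,"ry": 0,"rz": 0,"claw": 0.03},
  ],
)

```text
clock: 13.45
eef_pos: [646.5, -78.2, 54.6]
tool_rot: [3.141, -0.001, 1.537]
force: [-0.1, 5.3, 4.5]
width: 38.3
```

Request:
apply_moves(
  increments=[
    {"tx": 0,"ty": 0,"tz": 0,"rx": 0,"ry": 0,"rz": 0,"claw": 0.042},
    {"tx": 0,"ty": 0,"tz": 0,"rx": 0,"ry": 0,"rz": 0,"claw": 0.05},
    {"tx": 0,"ty": 0,"tz": 0,"rx": 0,"ry": 0,"rz": 0,"claw": 0.06},
    {"tx": 0,"ty": 0,"tz": 0.02,"rx": 0,"ry": 0,"rz": 0,"claw": 0.07},
    {"tx": 0,"ty": 0,"tz": 0.06,"rx": 0,"ry": 0,"rz": 0,"claw": 0.07},
    {"tx": 0,"ty": 0,"tz": 0.11,"rx": 0,"ry": 0,"rz": 0,"claw": 0.07},
    {"tx": 0,"ty": 0,"tz": 0.15,"rx": 0,"ry": 0,"rz": 0,"claw": 0.07},
    {"tx": 0,"ty": 0,"tz": 0.15,"rx": 0,"ry": 0,"rz": 0,"claw": 0.07},
  ],
)

```text
clock: 14.25
eef_pos: [650.2, -81.1, 210.8]
tool_rot: [3.129, 0.002, 1.536]
force: [-0.2, -0.1, 0.2]
width: 69.8
```

Request:
apply_moves(
  increments=[
    {"tx": -0.211,"ty": 0.197,"tz": 0,"rx": 0,"ry": 0,"rz": -1.58,"claw": 0.07},
    {"tx": -0.211,"ty": 0.197,"tz": 0,"rx": 0,"ry": 0,"rz": -1.58,"claw": 0.07},
    {"tx": -0.211,"ty": 0.197,"tz": 0,"rx": 0,"ry": 0,"rz": -1.58,"claw": 0.07},
    {"tx": -0.211,"ty": 0.197,"tz": 0,"rx": 0,"ry": 0,"rz": -1.58,"claw": 0.07},
    {"tx": -0.211,"ty": 0.197,"tz": 0,"rx": 0,"ry": 0,"rz": -1.58,"claw": 0.07},
    {"tx": -0.211,"ty": 0.197,"tz": 0,"rx": 0,"ry": 0,"rz": -1.58,"claw": 0.07},
    {"tx": -0.211,"ty": 0.197,"tz": 0,"rx": 0,"ry": 0,"rz": -1.58,"claw": 0.07},
    {"tx": -0.211,"ty": 0.197,"tz": -0.03,"rx": 0,"ry": 0,"rz": -1.58,"claw": 0.07},
    {"tx": -0.211,"ty": 0.197,"tz": -0.06,"rx": 0,"ry": 0,"rz": -1.58,"claw": 0.07},
    {"tx": -0.211,"ty": 0.197,"tz": -0.06,"rx": 0,"ry": 0,"rz": -1.58,"claw": 0.07},
  ],
)

```text
clock: 15.25
eef_pos: [433.1, 116.6, 141.5]
tool_rot: [-3.136, 0.004, 1.398]
force: [-0.2, -0.5, 0.2]
width: 70.0
```

```bash
python3 - <<'E'
from h import *
s=read_state(); print(s['eef_pos'],s['tool_rot'],s['force'],s['clock'])
im,c=save('wrist','w4.png'); print(c['origin'],c['attitude'],proj(c,[435.3,118,78]),proj(c,[435.3,118,95]))
E
```

```text
[433.14538852 116.64800301 141.4775154 ] [-3.13647294  0.00405219  1.39761334] [-0.2214611  -0.49513017  0.15826952] 15.25
[445.18808151 186.83897144 310.35274713] [-0.28540553  0.00656014 -0.1733994 ] [330.93332424 240.89895308] [331.13317007 248.12557231]
```

View pics/w4.png

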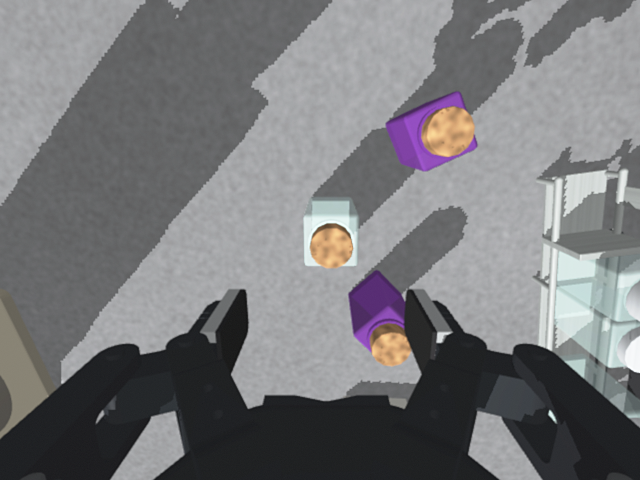

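The spare's cork is at (331,246), predicted (331,248). Its sides are square to the jaws and the purple jars stay clear, so I'm descending to grip.

Request:
apply_moves(
  increments=[
    {"tx": 0.002,"ty": 0.002,"tz": -0.03,"rx": 0,"ry": 0,"rz": 0,"claw": 0.07},
    {"tx": 0.002,"ty": 0.002,"tz": -0.06,"rx": 0,"ry": 0,"rz": 0,"claw": 0.06},
    {"tx": 0.002,"ty": 0.002,"tz": -0.09,"rx": 0,"ry": 0,"rz": 0,"claw": 0.06},
    {"tx": 0.002,"ty": 0.002,"tz": -0.099,"rx": 0,"ry": 0,"rz": 0,"claw": 0.055},
    {"tx": 0.002,"ty": 0.002,"tz": -0.099,"rx": 0,"ry": 0,"rz": 0,"claw": 0.055},
    {"tx": 0.002,"ty": 0.002,"tz": -0.099,"rx": 0,"ry": 0,"rz": 0,"claw": 0.055},
  ],
)

```text
clock: 15.9
eef_pos: [438.4, 120.2, 46.3]
tool_rot: [3.14, -0.001, 1.398]
force: [0.4, 0.4, -0.0]
width: 54.8
```

Request:
apply_moves(
  increments=[
    {"tx": 0,"ty": 0,"tz": 0,"rx": 0,"ry": 0,"rz": 0,"claw": 0.046},
    {"tx": 0,"ty": 0,"tz": 0,"rx": 0,"ry": 0,"rz": 0,"claw": 0.042},
    {"tx": 0,"ty": 0,"tz": 0,"rx": 0,"ry": 0,"rz": 0,"claw": 0.038},
    {"tx": 0,"ty": 0,"tz": 0,"rx": 0,"ry": 0,"rz": 0,"claw": 0.03},
    {"tx": 0,"ty": 0,"tz": 0,"rx": 0,"ry": 0,"rz": 0,"claw": 0.03},
    {"tx": 0,"ty": 0,"tz": 0,"rx": 0,"ry": 0,"rz": 0,"claw": 0.03},
  ],
)

```text
clock: 16.5
eef_pos: [437.8, 120.7, 46.5]
tool_rot: [3.14, -0.002, 1.399]
force: [-2.5, 0.4, 11.5]
width: 37.9
```

Request:
apply_moves(
  increments=[
    {"tx": 0,"ty": 0,"tz": 0.01,"rx": 0,"ry": 0,"rz": 0,"claw": 0.03},
    {"tx": 0,"ty": 0,"tz": 0.03,"rx": 0,"ry": 0,"rz": 0,"claw": 0.03},
    {"tx": 0,"ty": 0,"tz": 0.06,"rx": 0,"ry": 0,"rz": 0,"claw": 0.03},
    {"tx": 0,"ty": 0,"tz": 0.09,"rx": 0,"ry": 0,"rz": 0,"claw": 0.03},
    {"tx": 0,"ty": 0,"tz": 0.12,"rx": 0,"ry": 0,"rz": 0,"claw": 0.03},
    {"tx": 0,"ty": 0,"tz": 0.145,"rx": 0,"ry": 0,"rz": 0,"claw": 0.03},
    {"tx": 0,"ty": 0,"tz": 0.145,"rx": 0,"ry": 0,"rz": 0,"claw": 0.03},
  ],
)

```text
clock: 17.2
eef_pos: [439.2, 120.9, 193.4]
tool_rot: [3.136, -0.004, 1.399]
force: [0.6, 0.7, -1.6]
width: 37.9
```

Request:
apply_moves(
  increments=[
    {"tx": 0.03,"ty": -0.022,"tz": 0,"rx": 0,"ry": 0,"rz": 0.3,"claw": 0.03},
    {"tx": 0.06,"ty": -0.044,"tz": 0,"rx": 0,"ry": 0,"rz": 0.6,"claw": 0.03},
    {"tx": 0.09,"ty": -0.066,"tz": 0,"rx": 0,"ry": 0,"rz": 0.9,"claw": 0.03},
    {"tx": 0.12,"ty": -0.09,"tz": 0,"rx": 0,"ry": 0,"rz": 1.2,"claw": 0.03},
    {"tx": 0.15,"ty": -0.112,"tz": 0,"rx": 0,"ry": 0,"rz": 1.5,"claw": 0.03},
    {"tx": 0.18,"ty": -0.134,"tz": 0,"rx": 0,"ry": 0,"rz": 1.58,"claw": 0.03},
    {"tx": 0.2097,"ty": -0.1562,"tz": 0,"rx": 0,"ry": 0,"rz": 1.58,"claw": 0.03},
    {"tx": 0.2097,"ty": -0.1562,"tz": 0,"rx": 0,"ry": 0,"rz": 1.58,"claw": 0.03},
    {"tx": 0.2097,"ty": -0.1562,"tz": 0,"rx": 0,"ry": 0,"rz": 1.58,"claw": 0.03},
    {"tx": 0.2097,"ty": -0.1562,"tz": 0,"rx": 0,"ry": 0,"rz": 1.58,"claw": 0.03},
  ],
)

```text
clock: 18.2
eef_pos: [645.4, -34.7, 189.1]
tool_rot: [-3.139, -0.001, 1.538]
force: [0.8, -0.5, -1.3]
width: 37.7
```

```bash
python3 - <<'E'
from h import *
s=read_state(); print(s['eef_pos'],s['tool_rot'],s['force'],s['clock'])
im,c=save('wrist','w5.png'); p=s['eef_pos']
print(c['origin'],c['attitude'])
u=p+[0,0,-46.5]
for q in ([0,0,95],[0,20,78],[20,20,78],[-20,20,78],[0,20,0]): print(q,proj(c,u+q).round(0))
a=cv2.resize(cv2.imread('pics/w5.png')[130:430,210:450],None,fx=2,fy=2,interpolation=cv2.INTER_CUBIC); cv2.imwrite('pics/w5c.png',a)
E
```

```text
[645.41331276 -34.6637488  189.10196741] [-3.13882189e+00 -1.06972085e-03  1.53752000e+00] [ 0.75982204 -0.53963271 -1.3137438 ] 18.2
[647.03919823  35.85706272 358.34663382] [-0.28009107  0.00385929 -0.03347476]
[0, 0, 95] [329. 324.]
[0, 20, 78] [327. 263.]
[20, 20, 78] [373. 262.]
[-20, 20, 78] [281. 265.]
[0, 20, 0] [327. 222.]
```

View pics/w5.png

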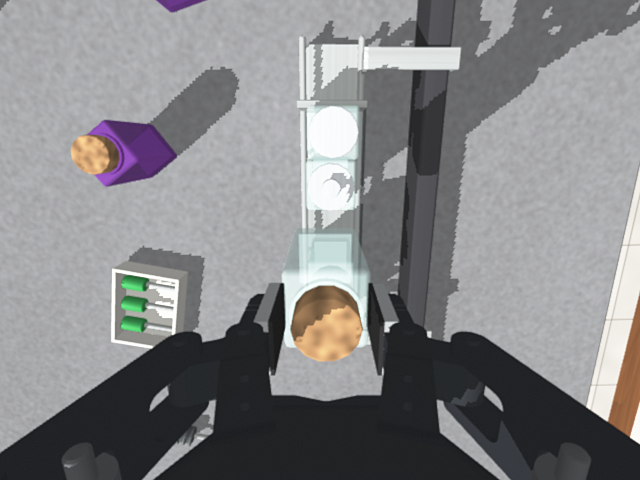

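View pics/w5c.png

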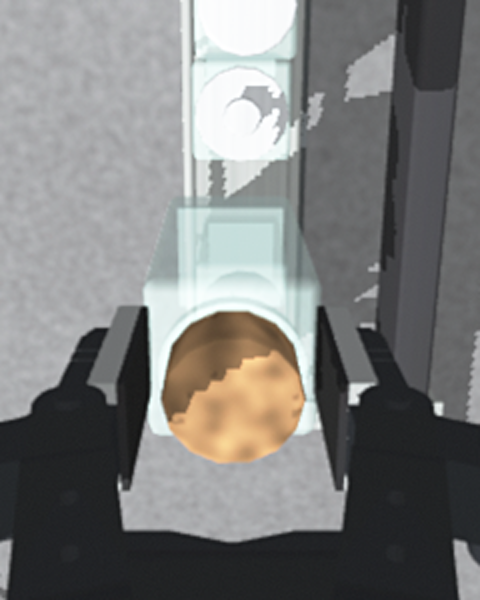

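```bash
python3 - <<'E'
from h import *
s=read_state();p=s['eef_pos']; c=calibration('wrist'); print(p,c['origin'],s['clock'])
for n,u,v,z in [('topfar',326,271.5,78),('topnear',326,346.5,78),('botfar',327,231.5,0),('cork',327,325,93),('TL',283.5,272,78),('TR',369,271,78),('BL',298,231.5,0),('BR',351,231.5,0)]:
    print(n,(onz(c,u,v,p[2]-46.5+z)-p).round(1))
for n,v in (('b near face top',130+160/2),('b far',130+60/2)): print(n,onz(c,326,v,90).round(1))
print('a/b edges z90, plate',onz(c,332,104,63).round(1))
# w3 check of fingertip location not needed
E
```

```text
[645.63150874 -34.40276866 189.48581545] [647.07474576  36.10272571 358.71138997] 18.25
topfar [-0.7 16.1 31.5]
topnear [ -2.  -21.6  31.5]
botfar [ -0.4  13.8 -46.5]
cork [-0.9 -1.5 46.5]
TL [-19.4  16.5  31.5]
TR [18.1 15.8 31.5]
BL [-19.6  14.4 -46.5]
BR [ 15.6  13.2 -46.5]
b near face top [644.6 -16.5  90. ]
b far [645.9  23.1  90. ]
a/b edges z90, plate [652.2  66.5  63. ]
```

The crop shows the spare hanging upright between the pads: top face rows 271–346, bottom far edge row 231, b's near edge row 210. The camera's absolute y seems biased by 2–4 mm. I'll lower until the spare's underside is just above glass-top height and compare the edges at the same depth.

Request:
apply_moves(
  increments=[
    {"tx": 0.002,"ty": -0.0008,"tz": -0.02,"rx": 0,"ry": 0,"rz": 0,"claw": 0.03},
    {"tx": 0.002,"ty": -0.0008,"tz": -0.035,"rx": 0,"ry": 0,"rz": 0,"claw": 0.03},
    {"tx": 0.002,"ty": -0.0008,"tz": -0.047,"rx": 0,"ry": 0,"rz": 0,"claw": 0.03},
    {"tx": 0.002,"ty": -0.0008,"tz": -0.047,"rx": 0,"ry": 0,"rz": 0,"claw": 0.03},
    {"tx": 0.002,"ty": -0.0008,"tz": -0.047,"rx": 0,"ry": 0,"rz": 0,"claw": 0.03},
  ],
)

```text
clock: 18.75
eef_pos: [648.7, -36.5, 143.0]
tool_rot: [-3.141, 0.0, 1.537]
force: [0.5, -0.5, -0.6]
width: 37.6
```

```bash
python3 - <<'E'
from h import *
s=read_state(); print(s['eef_pos'],s['tool_rot'],s['force'],s['clock'])
im,c=save('wrist','w6.png'); p=s['eef_pos']
print(c['origin'], [proj(c,p+[0,y,-46.5]).round(0) for y in(20,15,25)])
sc,_=save('scene','s2.png')
a=cv2.resize(im[120:370,230:430,::-1],None,fx=2.4,fy=2.4,interpolation=cv2.INTER_CUBIC)
b=cv2.resize(sc[180:290,235:355,::-1],(300,275),interpolation=cv2.INTER_CUBIC)
o=np.zeros((600,790,3),np.uint8); o[:,:480]=a; o[:275,490:]=b; cv2.imwrite('pics/w6c.png',o)
E
```

```text
[648.6981147  -36.47921945 142.99568711] [-3.14111347e+00  8.86061955e-06  1.53697474e+00] [ 0.47578236 -0.50261117 -0.61319496] 18.75
[649.99145579  34.21945915 312.15970277] [array([327., 222.]), array([327., 230.]), array([327., 215.])]
```

View pics/w6c.png

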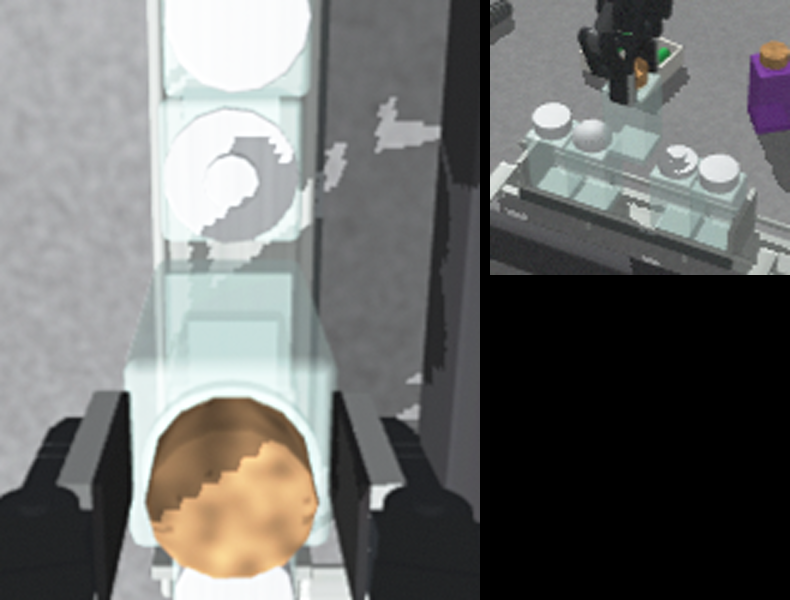

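```bash
python3 - <<'E'
from h import *
c=calibration('wrist'); p=read_state()['eef_pos']; z0=p[2]-46.5
f=lambda u,v,z:onz(c,230+u/2.4,120+v/2.4,z).round(1)
print('b near',f(230,240,90),'b far',f(230,98,90),'a far?')
print('b cap left/right/top/bottom',f(162,175,100),f(298,175,100),f(230,108,107),f(230,241,107))
print('spare bot far',f(225,270,z0),'topfar',f(230,362,z0+78),'topnear',f(230,545,z0+78),'cork',f(232,490,z0+94))
print('inner bottom far',f(235,312,z0+3),'near? c cap top edge',f(232,560,107))
t=calibration('top'); im=get_image('top')
s=cv2.imread('pics/s2.png'); 
a=cv2.resize(s[215:275,255:345],(780,520),interpolation=cv2.INTER_CUBIC); cv2.imwrite('pics/s2c.png',a)
cs=calibration('scene')
g=lambda u,v,x:(lambda o,d:(o+d*(x-o[0])/d[0]).round(1))(*ray(cs,235+(u-490)/2.5,180+v/2.5))
print('scene spare bottom',g(612,140,668),g(650,160,668))
for n,q in dict(b=[648.5,7,107],c=[646.5,-78,107],a=[650,47,107],d=[645,-118,107]).items():
    w=proj(cs,q); print(n,((w-[235,180])*2.5+[490,0]).round(0))
E
```

```text
b near [648.7 -16.9  90. ] b far [650.   22.4  90. ] a far?
b cap left/right/top/bottom [631.4   3.6 100. ] [667.4   2.4 100. ] [650.   20.8 107. ] [648.8 -13.3 107. ]
spare bot far [647.1 -23.7  97.3] topfar [648.6 -20.3 175.3] topnear [647.2 -58.7 175.3] cork [648.3 -37.2 191.3]
inner bottom far [649.5 -35.  100.3] near? c cap top edge [ 646.1 -109.8  107. ]
scene spare bottom [668.  -49.2 120.1] [668.  -13.6 108.8]
b [680. 153.]
c [593. 127.]
a [723. 166.]
d [554. 114.]
```

View pics/s2c.png

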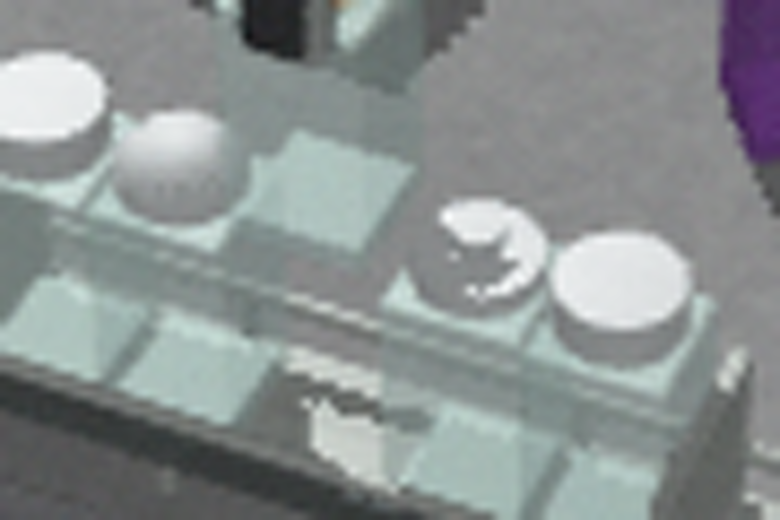

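```bash
python3 - <<'E'
from h import *
c=calibration('scene'); f=lambda u,v,z:onz(c,255+u/8.667,215+v/8.667,z).round(1)
for n,u,v,z in [('c +x corner',217,248,90),('b +x corner',383,302,90),('a +x/+y corner',690,405,90),('spare +x+y',365,250,97.3),('spare -x+y',413,166,97.3),('spare -x-y',298,130,97.3),('spare +x-y',243,212,97.3),('ccap',180,140,105),('bcap',490,240,104),('acap',620,265,107),('dcap',45,95,107)]: print(n,f(u,v,z))
E
```

```text
c +x corner [665.4 -60.9  90. ]
b +x corner [667.3 -13.8  90. ]
a +x/+y corner [671.8  70.5  90. ]
spare +x+y [658.5 -22.3  97.3]
spare -x+y [625.3 -23.   97.3]
spare -x-y [623.9 -56.3  97.3]
spare +x-y [657.5 -56.8  97.3]
ccap [646.3 -79.5 105. ]
bcap [649.5   8.3 104. ]
acap [648.5  42.9 107. ]
dcap [ 645.8 -118.4  107. ]
```

Last view (12 used): the spare's underside hangs between c's corner (217,248) and b's corner (383,302). It is centred to about 1 mm, slightly towards -y. Shifting +0.9 mm, then entering the gap by feel.

Request:
apply_moves(
  increments=[
    {"tx": -0.0008,"ty": 0.0009,"tz": 0,"rx": 0,"ry": 0,"rz": 0,"claw": 0.03},
    {"tx": -0.0008,"ty": 0.0009,"tz": -0.003,"rx": 0,"ry": 0,"rz": 0,"claw": 0.03},
    {"tx": -0.0008,"ty": 0.0009,"tz": -0.006,"rx": 0,"ry": 0,"rz": 0,"claw": 0.03},
    {"tx": -0.0008,"ty": 0.0009,"tz": -0.007,"rx": 0,"ry": 0,"rz": 0,"claw": 0.03},
  ],
)

```text
clock: 19.3
eef_pos: [647.8, -35.7, 135.6]
tool_rot: [-3.141, -0.0, 1.537]
force: [-0.2, -0.3, -1.7]
width: 37.5
```

Request:
apply_moves(
  increments=[
    {"tx": 0,"ty": 0,"tz": -0.001,"rx": 0,"ry": 0,"rz": 0,"claw": 0.03},
    {"tx": 0,"ty": 0,"tz": -0.002,"rx": 0,"ry": 0,"rz": 0,"claw": 0.03},
    {"tx": 0,"ty": 0,"tz": -0.003,"rx": 0,"ry": 0,"rz": 0,"claw": 0.03},
  ],
)

```text
clock: 19.6
eef_pos: [648.1, -35.8, 133.0]
tool_rot: [3.142, -0.0, 1.537]
force: [-0.1, 0.3, -1.4]
width: 37.6
```

Request:
apply_moves(
  increments=[
    {"tx": 0,"ty": 0,"tz": -0.001,"rx": 0,"ry": 0,"rz": 0,"claw": 0.03},
    {"tx": 0,"ty": 0,"tz": -0.002,"rx": 0,"ry": 0,"rz": 0,"claw": 0.03},
    {"tx": 0,"ty": 0,"tz": -0.003,"rx": 0,"ry": 0,"rz": 0,"claw": 0.03},
  ],
)

```text
clock: 19.9
eef_pos: [648.1, -35.8, 130.0]
tool_rot: [3.142, -0.0, 1.537]
force: [0.4, 0.6, -1.1]
width: 37.3
```

Request:
apply_moves(
  increments=[
    {"tx": 0,"ty": 0,"tz": -0.002,"rx": 0,"ry": 0,"rz": 0,"claw": 0.03},
    {"tx": 0,"ty": 0,"tz": -0.004,"rx": 0,"ry": 0,"rz": 0,"claw": 0.03},
    {"tx": 0,"ty": 0,"tz": -0.006,"rx": 0,"ry": 0,"rz": 0,"claw": 0.03},
    {"tx": 0,"ty": 0,"tz": -0.008,"rx": 0,"ry": 0,"rz": 0,"claw": 0.03},
  ],
)

```text
clock: 20.3
eef_pos: [648.0, -35.8, 121.9]
tool_rot: [-3.142, -0.0, 1.537]
force: [-0.8, 1.1, -1.3]
width: 37.4
```

Request:
apply_moves(
  increments=[
    {"tx": 0,"ty": 0,"tz": -0.003,"rx": 0,"ry": 0,"rz": 0,"claw": 0.03},
    {"tx": 0,"ty": 0,"tz": -0.006,"rx": 0,"ry": 0,"rz": 0,"claw": 0.03},
    {"tx": 0,"ty": 0,"tz": -0.009,"rx": 0,"ry": 0,"rz": 0,"claw": 0.03},
    {"tx": 0,"ty": 0,"tz": -0.012,"rx": 0,"ry": 0,"rz": 0,"claw": 0.03},
    {"tx": 0,"ty": 0,"tz": -0.015,"rx": 0,"ry": 0,"rz": 0,"claw": 0.03},
  ],
)

```text
clock: 20.8
eef_pos: [648.0, -35.8, 106.8]
tool_rot: [-3.142, -0.0, 1.537]
force: [-0.2, -0.3, -1.2]
width: 37.7
```

Request:
apply_moves(
  increments=[
    {"tx": 0,"ty": 0,"tz": -0.003,"rx": 0,"ry": 0,"rz": 0,"claw": 0.03},
    {"tx": 0,"ty": 0,"tz": -0.006,"rx": 0,"ry": 0,"rz": 0,"claw": 0.03},
    {"tx": 0,"ty": 0,"tz": -0.009,"rx": 0,"ry": 0,"rz": 0,"claw": 0.03},
    {"tx": 0,"ty": 0,"tz": -0.012,"rx": 0,"ry": 0,"rz": 0,"claw": 0.03},
    {"tx": 0,"ty": 0,"tz": -0.015,"rx": 0,"ry": 0,"rz": 0,"claw": 0.03},
    {"tx": 0,"ty": 0,"tz": -0.0175,"rx": 0,"ry": 0,"rz": 0,"claw": 0.03},
    {"tx": 0,"ty": 0,"tz": -0.0175,"rx": 0,"ry": 0,"rz": 0,"claw": 0.03},
  ],
)

```text
clock: 21.5
eef_pos: [647.8, -35.8, 89.2]
tool_rot: [-3.141, -0.0, 1.537]
force: [-0.5, 0.4, -1.9]
width: 37.6
```

Clean so far. The underside is at about 43, so the rails come next, in 4 mm steps.

Request:
apply_moves(
  increments=[
    {"tx": 0,"ty": 0,"tz": -0.002,"rx": 0,"ry": 0,"rz": 0,"claw": 0.03},
    {"tx": 0,"ty": 0,"tz": -0.005,"rx": 0,"ry": 0,"rz": 0,"claw": 0.03},
    {"tx": 0,"ty": 0,"tz": -0.008,"rx": 0,"ry": 0,"rz": 0,"claw": 0.03},
    {"tx": 0,"ty": 0,"tz": -0.011,"rx": 0,"ry": 0,"rz": 0,"claw": 0.03},
  ],
)

```text
clock: 21.9
eef_pos: [648.0, -35.7, 78.3]
tool_rot: [-3.142, -0.0, 1.537]
force: [0.3, 0.1, -1.1]
width: 37.6
```

Request:
apply_moves(
  increments=[
    {"tx": 0,"ty": 0,"tz": -0.001,"rx": 0,"ry": 0,"rz": 0,"claw": 0.03},
    {"tx": 0,"ty": 0,"tz": -0.002,"rx": 0,"ry": 0,"rz": 0,"claw": 0.03},
    {"tx": 0,"ty": 0,"tz": -0.003,"rx": 0,"ry": 0,"rz": 0,"claw": 0.03},
    {"tx": 0,"ty": 0,"tz": -0.004,"rx": 0,"ry": 0,"rz": 0,"claw": 0.03},
  ],
)

```text
clock: 22.3
eef_pos: [648.2, -35.8, 74.6]
tool_rot: [3.141, -0.0, 1.537]
force: [0.5, 1.0, -1.2]
width: 37.6
```

Request:
apply_moves(
  increments=[
    {"tx": 0,"ty": 0,"tz": -0.001,"rx": 0,"ry": 0,"rz": 0,"claw": 0.03},
    {"tx": 0,"ty": 0,"tz": -0.002,"rx": 0,"ry": 0,"rz": 0,"claw": 0.03},
    {"tx": 0,"ty": 0,"tz": -0.003,"rx": 0,"ry": 0,"rz": 0,"claw": 0.03},
    {"tx": 0,"ty": 0,"tz": -0.004,"rx": 0,"ry": 0,"rz": 0,"claw": 0.03},
  ],
)

```text
clock: 22.7
eef_pos: [648.1, -35.8, 70.5]
tool_rot: [3.142, -0.0, 1.537]
force: [0.1, 0.0, -1.5]
width: 37.6
```

Request:
apply_moves(
  increments=[
    {"tx": 0,"ty": 0,"tz": -0.002,"rx": 0,"ry": 0,"rz": 0,"claw": 0.03},
    {"tx": 0,"ty": 0,"tz": -0.004,"rx": 0,"ry": 0,"rz": 0,"claw": 0.03},
    {"tx": 0,"ty": 0,"tz": -0.006,"rx": 0,"ry": 0,"rz": 0,"claw": 0.03},
    {"tx": 0,"ty": 0,"tz": -0.008,"rx": 0,"ry": 0,"rz": 0,"claw": 0.03},
  ],
)

```text
clock: 23.1
eef_pos: [648.0, -35.8, 62.4]
tool_rot: [-3.141, -0.0, 1.537]
force: [-0.7, 0.4, -1.1]
width: 37.5
```

Request:
apply_moves(
  increments=[
    {"tx": 0,"ty": 0,"tz": -0.001,"rx": 0,"ry": 0,"rz": 0,"claw": 0.03},
    {"tx": 0,"ty": 0,"tz": -0.002,"rx": 0,"ry": 0,"rz": 0,"claw": 0.03},
    {"tx": 0,"ty": 0,"tz": -0.003,"rx": 0,"ry": 0,"rz": 0,"claw": 0.03},
  ],
)

```text
clock: 23.4
eef_pos: [648.1, -35.8, 59.5]
tool_rot: [3.142, -0.0, 1.537]
force: [-0.4, -0.0, -1.8]
width: 37.3
```

Request:
apply_moves(
  increments=[
    {"tx": 0,"ty": 0,"tz": -0.0005,"rx": 0,"ry": 0,"rz": 0,"claw": 0.03},
    {"tx": 0,"ty": 0,"tz": -0.001,"rx": 0,"ry": 0,"rz": 0,"claw": 0.03},
    {"tx": 0,"ty": 0,"tz": -0.001,"rx": 0,"ry": 0,"rz": 0,"claw": 0.03},
  ],
)

```text
clock: 23.7
eef_pos: [648.1, -35.8, 58.8]
tool_rot: [3.142, -0.0, 1.537]
force: [-0.3, 0.4, -0.3]
width: 37.6
```

Request:
apply_moves(
  increments=[
    {"tx": 0,"ty": 0,"tz": -0.0005,"rx": 0,"ry": 0,"rz": 0,"claw": 0.03},
    {"tx": 0,"ty": 0,"tz": -0.0007,"rx": 0,"ry": 0,"rz": 0,"claw": 0.03},
    {"tx": 0,"ty": 0,"tz": -0.0007,"rx": 0,"ry": 0,"rz": 0,"claw": 0.03},
  ],
)

```text
clock: 24.0
eef_pos: [648.1, -35.8, 58.7]
tool_rot: [3.141, -0.0, 1.537]
force: [-2.7, -0.3, 5.3]
width: 37.5
```

On the floor: Fz rises at TCP z 58.7, where 58.5 was expected. Releasing and withdrawing.

Request:
apply_moves(
  increments=[
    {"tx": 0,"ty": 0,"tz": 0,"rx": 0,"ry": 0,"rz": 0,"claw": 0.042},
    {"tx": 0,"ty": 0,"tz": 0,"rx": 0,"ry": 0,"rz": 0,"claw": 0.048},
    {"tx": 0,"ty": 0,"tz": 0,"rx": 0,"ry": 0,"rz": 0,"claw": 0.056},
    {"tx": 0,"ty": 0,"tz": 0,"rx": 0,"ry": 0,"rz": 0,"claw": 0.064},
    {"tx": 0,"ty": 0,"tz": 0.01,"rx": 0,"ry": 0,"rz": 0,"claw": 0.07},
    {"tx": 0,"ty": 0,"tz": 0.04,"rx": 0,"ry": 0,"rz": 0,"claw": 0.07},
    {"tx": 0,"ty": 0,"tz": 0.08,"rx": 0,"ry": 0,"rz": 0,"claw": 0.07},
    {"tx": 0,"ty": 0,"tz": 0.12,"rx": 0,"ry": 0,"rz": 0,"claw": 0.07},
    {"tx": 0,"ty": 0,"tz": 0.16,"rx": 0,"ry": 0,"rz": 0,"claw": 0.07},
    {"tx": 0,"ty": 0,"tz": 0.18,"rx": 0,"ry": 0,"rz": 0,"claw": 0.07},
    {"tx": 0,"ty": 0,"tz": 0.18,"rx": 0,"ry": 0,"rz": 0,"claw": 0.07},
  ],
)

```text
clock: 25.1
eef_pos: [650.5, -36.4, 242.7]
tool_rot: [3.133, 0.0, 1.537]
force: [0.3, 0.4, 0.9]
width: 70.0
```

```bash
python3 - <<'E'
from h import *
s=read_state(); print(s['eef_pos'],s['force'],s['clock'],s['width'])
im,c=save('wrist','w7.png'); sc,cs=save('scene','s3.png'); tp,ct=save('top','t3.png')
hsv=cv2.cvtColor(im,cv2.COLOR_RGB2HSV)
m=cv2.inRange(hsv,(8,80,90),(22,255,255)); n,l,st,ce=cv2.connectedComponentsWithStats(m)
for i in range(1,n):
    if st[i,4]>150: print('cork wrist',ce[i].round(1),st[i],onz(c,*ce[i],105).round(1))
w=cv2.inRange(hsv,(0,0,225),(180,25,255)); n,l,st,ce=cv2.connectedComponentsWithStats(w)
for i in range(1,n):
    if st[i,4]>150: print('white',ce[i].round(1),st[i],onz(c,*ce[i],107).round(1))
for nme,I,C in(('scene',sc,cs),('top',tp,ct)):
    h=cv2.cvtColor(I,cv2.COLOR_RGB2HSV); m=cv2.inRange(h,(8,80,90),(22,255,255)); n,l,st,ce=cv2.connectedComponentsWithStats(m)
    for i in range(1,n):
        if 20<st[i,4]<900: print('cork',nme,ce[i].round(1),st[i,4],onz(C,*ce[i],105).round(1),'predicted',proj(C,[647.6,-36,105]).round(0))
E
```

```text
[650.45019062 -36.37308287 242.70313707] [0.34879602 0.43749666 0.88252311] 25.1 70.001713899872
cork wrist [123.  150.2] [105 134  38  33 956] [473.6  33.6 105. ]
cork wrist [622.4 321.4] [ 596  201   44  206 3567] [ 952.1 -153.8  105. ]
cork wrist [321.4 222.1] [307 207  30  31 747] [645.8 -37.5 105. ]
white [636.2  46.6] [631  19   9  44 236] [908.1 100.5 107. ]
white [328.3  68.9] [315  57  31  36 300] [656.4  92.3 107. ]
white [626.6 111.5] [ 611   65   29   92 1321] [911.   50.7 107. ]
white [635.4 135.9] [628 100  12  56 360] [923.   30.2 107. ]
white [322.3 132.3] [ 303  111   42   43 1552] [649.6  42.6 107. ]
white [308.9 209.2] [298 115  41 175 735] [634.7 -24.5 107. ]
white [320.2 176.5] [ 303  156   40   42 1344] [646.4   4.9 107. ]
white [609.5 197.7] [ 595  159   30   80 1032] [911.2 -23.6 107. ]
white [627.2 199.7] [ 611  158   29   80 1458] [928.  -26.1 107. ]
white [611.9 273.4] [ 595  239   35   70 1318] [928.6 -98.9 107. ]
white [593.7 274. ] [581 240  27  70 910] [910.8 -98.9 107. ]
white [318.4 265.2] [305 242  34  43 825] [641.3 -79.8 107. ]
white [164.7 286.5] 
[... 274 characters left out ...]
315   23  112 1345] [ 975.9 -227.2  107. ]
cork scene [185.1   3.4] 108 [ -670.5 -1189.1   105. ] predicted [293. 237.]
cork scene [330.5   3.8] 155 [-953.5 -531.5  105. ] predicted [293. 237.]
cork scene [540.3  21.9] 643 [-1089.9   449.    105. ] predicted [293. 237.]
cork scene [ 38.5 107.9] 544 [  411.5 -1011.7   105. ] predicted [293. 237.]
cork scene [348.3 201.5] 104 [485.3  38.7 105. ] predicted [293. 237.]
cork scene [401.1 230.4] 125 [537.9 181.7 105. ] predicted [293. 237.]
cork scene [292.6 237.5] 134 [650.9 -36.3 105. ] predicted [293. 237.]
cork scene [392.4 311.9] 121 [765.9 219.3 105. ] predicted [293. 237.]
cork top [232.1 178. ] 140 [707.9 200.4 105. ] predicted [336. 202.]
```

```bash
python3 -c "
from cell import *
print(finish_job())"
```

```text
the job is handed in; nothing more can be done
None
```

The spare jar now stands upright in the middle of the rack, with jars a and b on its +y side and c and d on its -y side. I handed the job in at about 25 s of the 72 s allowed.

- **Making room:** I gripped jar b, raised it about 2 mm and slid it +y, pushing jar a until the row stalled against its end plate at about 6 N. I did the same with jar c, pushing jar d -y until it stalled at about 5 N. The two stop positions were 85.2 mm apart, against the 85 mm expected.
- **Placing the spare:** It went down into the gap with no sideways contact felt, only noise of about 1 N. It touched the rack floor at tool height 58.7 mm, where 58.5 mm was expected, pressing about 5 N. I released it there and raised the gripper clear.

**Last checks:**
- In the scene camera the spare's cork was at pixel (292.6, 237.5), against a predicted (293, 237) for a jar standing upright in place.
- From the wrist camera, the spare's cap was about 42 mm from each neighbour's, and all five caps were roughly in line.

**Disagreements and gaps:**
- The wrist camera's y readings were 2–4 mm off what I felt, and its cap masks for b and c were spoiled by shadow. I went by feel and the scene view instead.
- The top camera's colour mask did not pick out the spare's cork at the end.
- My last picture was measured but not looked at, because I had reached the 12-picture limit. I therefore did not check by eye at the end that the objects around the rack were undisturbed, though no contact was felt.

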